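# Feel along the safety strip of the tilt-out bin

## Robot

A 7-joint arm with a two-finger parallel gripper is mounted at the origin on the work surface. World frame = base frame: x ahead of the robot, y to its left, z up, the work surface at z = 0. Lengths are in m, angles in rad, forces in N, time in s.
With the tool pointing down it reaches from about 0.4 to 0.875 m from the base axis. Payload 19.3 kg.
Tool frame: the origin (TCP) lies at the very end of the fingers, on their centre line; the grasp point (between the pads) lies 19 mm behind it; z points along the fingers, y is the direction in which the jaws open and shut (so a half turn about z gives the same grasp; the last joint's range is limited). The gripper opens to 85 mm and grips with 20 to 120 N. Pads are 22 mm wide; open, the fingers measure 114 mm over their backs; the gripper's body (76 mm by 85 mm) begins 54 mm behind the grasp point. The pads swing forward as they close: fully open they stand 13 mm farther back than shut.
Start: joints at [-1.182, 0.521, -0.036, 1.599, 0.021, 1.021, -0.113], TCP at [0.277, 0.56, 0.231] pointing down, gripper open.
Joint ranges: [-2.91, 2.91], [-0.3, 2.13], [-1.5, 1.42], [0.17, 2.43], [-1.26, 4.41], [0.16, 1.93], [-2.52, 2.52]. Speed limits (rad/s): [1.89, 1.89, 2.39, 2.39, 3.01, 3.01, 3.01].

## Interface

Orientations are given as [roll, pitch, yaw] about the fixed x, y, z axes, in that order (R = Rz(yaw) Ry(pitch) Rx(roll)).
In Python, from workcell import bot, vision, job_done gives the robot as it stands.
- The arm moves only by the tool arm_command, never from a script. Its arguments are lists of equal length, an entry for each row: "gripper": the finger opening in cm, from 0 to 8.54; "slide": the shift along the tool's x, y, z in cm, a list of three; "turn": the turn, a rotation vector about the tool's x, y, z in degrees, a list of three. A call has 1 to 5 rows; each row is the pose to reach, as a shift and turn from the pose commanded when the call began, along the tool's axes at that moment; what a row does not reach only later rows make up. A row lasts 1/8 s, in which the tool goes at most 62.5 mm and 10.7 degrees, less where a joint would pass 70% of its speed; a pose out of reach is approached as far as the arm can. A call with a gripper value outside its range is refused whole. The fingers move at their own pace and stop on an object; "force" is the grip in N (left out, the last holds). Time passes only in rows, so rows that repeat a pose let the fingers close. It gives the time, the measured TCP pose, the force and the opening at its end, in the units of the state.
- bot.observe(): the state, without advancing time (a new reading comes with each control period).
- vision.grab_frame(name): name is "scene" or "top" or "wrist"; returns the picture (420x560x3 uint8, blue, green, red); there is no depth.
- vision.camera_model(name): a dict with "mtx" (3x3 intrinsics, pixels), "k1" (the pictures are not rectified: a ray, as slopes to the right and down, at radius r is drawn at 1 + k1 r^2 times it, then the intrinsics apply), "T" (4x4, takes a point from camera to world coordinates). Camera axes: x right, y down, z forward; pixel columns grow to the right and rows downward; lengths in m; the calibration is good to about 2 mm. A picture is of the moment at which its call begins: read the wrist's pose just before it. camera_model takes no time and is no camera call; for the wrist camera it gives the pose at the moment of the call.
- job_done(): hands the job in, once; it reports no verdict.
The state is a dict: "clock": time; "qpos": joint angles; "qd": joint speeds; "joint_efforts": joint torques, N m; "position": TCP position; "tool_rot": TCP orientation; "force": force on the tool from outside, world axes, zero at the start; "moment": the same for the moment, N m; "grip_width": finger opening in m.
Only numpy, scipy, OpenCV 4.12 (cv2) and the standard library are available. Lean on these libraries where they do the work, as an engineer would, in place of code of your own. Each camera call takes 0.05 s, during which the arm holds its last target. There are 200 camera calls.

## Task

Check the springy black safety strip on the top edge of the leaning-open bin front: starting at the end beside the green bottle, run the fingertips along it to the other end, touching each of its six ribs in turn. Touch it lightly, so that the strip is never pushed down to its stop and the bin front stays where it leans, then come away clear. Lift nothing and leave the bottle, lunch box, dish and cap where they are.

Things in the scene. Friction and masses are not known exactly. Their poses are not given: they have to be found in the camera images.
- bin: White built-in cabinet of the tilt-out bin with a marble top, fixed, 360 mm wide (its top 390 mm), 262 mm high, 200 mm deep. Origin on the tiles below the middle of the front's hinge line; its x points into the cabinet (away from the robot), y along the hinge, z up.
- front (a joint): Lean of the glossy white bin front (322 mm wide, 230 mm high, 16 mm thick) about its bottom hinge, 30 mm above the tiles: 0 upright and shut, growing as its top leans out towards the robot. It starts somewhere between 0.42 and 0.6 rad, and friction holds it there against light forces (under about 10 N at its top edge). A grey bucket hangs behind it.
- front_top (a point): Middle of the white front's top edge, below the strip, on the front's mid-plane.
- strip (a joint): How far the black strip is pushed in, in m, along the leaning front's own height (towards its hinge): 0 out, 0.012 at its stop. A spring pushes it back, about 1 N at the start and 7 N at the stop. The strip moves in evenly wherever it is touched.
- strip_mid (a point): Middle of the black strip, on its axis: a round black rubber bar, 18 mm in diameter and 306 mm long, along the top of the white front, its axis 12 mm beyond the front's top edge. Six ribs (collars) stand on it 50 mm apart, the end ones 125 mm either side of this point. Fingers that span much more than 30 mm along the strip would touch two ribs at once.
- rib1: Rib 1 of 6 on the black strip, numbered from the bin's +y end. A black rubber collar, 14 mm wide along the strip, 23 mm in diameter; origin at its centre, on the strip's axis, so its top is 11.5 mm above the origin. Its y axis runs along the strip; its z axis leans with the front.
- rib2: Rib 2 of 6 on the black strip, numbered from the bin's +y end. A black rubber collar, 14 mm wide along the strip, 23 mm in diameter; origin at its centre, on the strip's axis, so its top is 11.5 mm above the origin. Its y axis runs along the strip; its z axis leans with the front.
- rib3: Rib 3 of 6 on the black strip, numbered from the bin's +y end. A black rubber collar, 14 mm wide along the strip, 23 mm in diameter; origin at its centre, on the strip's axis, so its top is 11.5 mm above the origin. Its y axis runs along the strip; its z axis leans with the front.
- rib4: Rib 4 of 6 on the black strip, numbered from the bin's +y end. A black rubber collar, 14 mm wide along the strip, 23 mm in diameter; origin at its centre, on the strip's axis, so its top is 11.5 mm above the origin. Its y axis runs along the strip; its z axis leans with the front.
- rib5: Rib 5 of 6 on the black strip, numbered from the bin's +y end. A black rubber collar, 14 mm wide along the strip, 23 mm in diameter; origin at its centre, on the strip's axis, so its top is 11.5 mm above the origin. Its y axis runs along the strip; its z axis leans with the front.
- rib6: Rib 6 of 6 on the black strip, numbered from the bin's +y end. A black rubber collar, 14 mm wide along the strip, 23 mm in diameter; origin at its centre, on the strip's axis, so its top is 11.5 mm above the origin. Its y axis runs along the strip; its z axis leans with the front.
- bottle: Green glass bottle, 64 mm in diameter, 200 mm high, standing beside one end of the bin, in front of it; it marks the end to start from. Origin at the centre of its base.
- lunchbox: Clear lunch box with lid, 106 x 156 x 63 mm high, beside the other end. Origin at the centre of its base.
- dish: Small white ceramic dish, 100 mm across, 30 mm high, on the tiles before the bin. Origin at the centre of its base.
- cap: Blue plastic bottle cap, 30 mm across, 15 mm high, on the tiles before the bin. Origin at the centre of its base.
Things that resemble listed ones, but are neither listed nor needed, are in the scene too. Several things have the shape of the bottle; the one meant has the colours described above.

How it is judged:
By the outcome, as a careful person would: the job done as asked, in the order asked, and still so for the second after the job is handed in, with the robot touching nothing.
It also fails if it takes over 38 s, if anything falls off the work surface, if the arm or the gripper's body presses on something with over 40 N, if the wrist force passes 120 N, or if a joint passes its speed limit or range.

## Working session

There is one attempt and no reset: what is moved stays moved. The work goes in short steps, Python scripts to look and compute and a tool call to move; the robot and the scene stay as the last step left them, time stands still between calls to the robot, and variables do not carry over. Pictures are saved under pics/ and viewed, about 8 in all and at most 12, crops included, and the job is handed in when it is done.

Besides the shell and the picture viewer there is one more tool, called after ">>>" as name(argument=value, ...) on one line, values as JSON. arm_command: Moves the arm, as the interface text tells. Its arguments: {"type":"object","properties":{"gripper":{"type":"array","items":{"type":"number"}},"slide":{"type":"array","items":{"type":"array","items":{"type":"number"}}},"turn":{"type":"array","items":{"type":"array","items":{"type":"number"}}},"force":{"type":"number"}},"required":["gripper","slide","turn"]}

```bash
mkdir -p pics; ls; python3 - <<'E'
from workcell import bot, vision
import cv2, numpy as np
for n in ("scene","top"):
    cv2.imwrite(f"pics/{n}0.png",vision.grab_frame(n))
    c=vision.camera_model(n); print(n,np.round(c["mtx"],1).tolist(),c["k1"],np.round(c["T"],3).tolist())
o=bot.observe();print(o)
E
```

```text
pics
scene [[475.4, 0.0, 287.4], [0.0, 475.4, 211.5], [0.0, 0.0, 1.0]] 0.022241226815672924 [[-0.027, -0.954, 0.298, 0.259], [-1.0, 0.027, -0.002, 0.015], [-0.007, -0.298, -0.955, 1.209], [0.0, 0.0, 0.0, 1.0]]
top [[473.9, 0.0, 285.5], [0.0, 473.9, 204.3], [0.0, 0.0, 1.0]] -0.0889977813938874 [[0.011, -0.991, 0.132, 0.439], [-1.0, -0.011, 0.005, 0.019], [-0.003, -0.132, -0.991, 1.268], [0.0, 0.0, 0.0, 1.0]]
{'clock': 0.1, 'qpos': array([-1.18220261,  0.52192713, -0.03630381,  1.59990716,  0.02121518,
        1.02112563, -0.11278546]), 'qd': array([-0.00023617, -0.00180221, -0.00182075,  0.00149888,  0.00066645,
       -0.0004077 , -0.00120481]), 'joint_efforts': array([ 4.32450674e-03, -9.28476763e+01,  1.98422112e+00, -3.70523071e+01,
        1.80835737e-02,  5.49044998e-03, -3.50237428e-05]), 'position': array([0.276711  , 0.56008877, 0.23081626]), 'tool_rot': array([-3.14061501e+00,  9.31357358e-05,  2.68278920e+00]), 'force': array([-1.08610229, -0.18295877,  0.090797  ]), 'moment': array([ 0.00243063, -0.01596217, -0.01341745]), 'grip_width': 0.08577017139470484}
```

View pics/scene0.png

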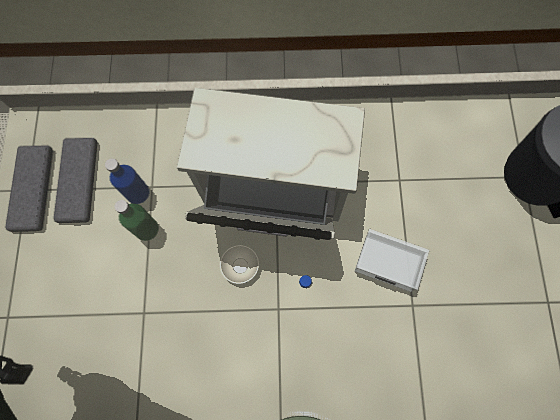

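View pics/top0.png

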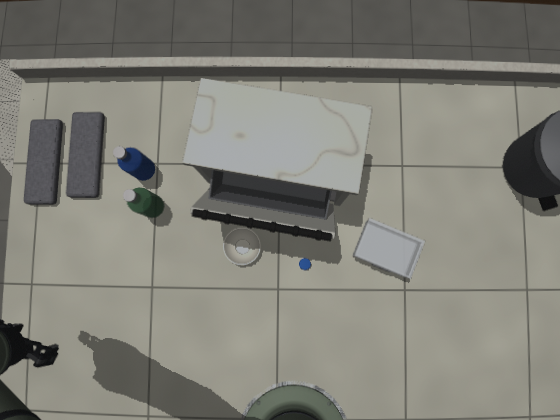

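The scene view shows two bottle-shaped things: blue at (128,182) and green at (138,220). There is also the dark strip from (188,216) to (332,236). Green fits the description, so the start is the left (+y) end, which is rib 1. I'll confirm that in an enlarged crop of both views.

```bash
python3 - <<'E'
import cv2, numpy as np
a=cv2.imread("pics/scene0.png")[155:248,100:345]; b=cv2.imread("pics/top0.png")[150:243,105:350]
o=np.vstack([cv2.resize(i,(784,298),interpolation=cv2.INTER_CUBIC) for i in(a,b)])
cv2.imwrite("pics/crop1.png",np.clip(o.astype(float)*1.5+20,0,255).astype(np.uint8))
E
```

```text
(no output)
```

View pics/crop1.png

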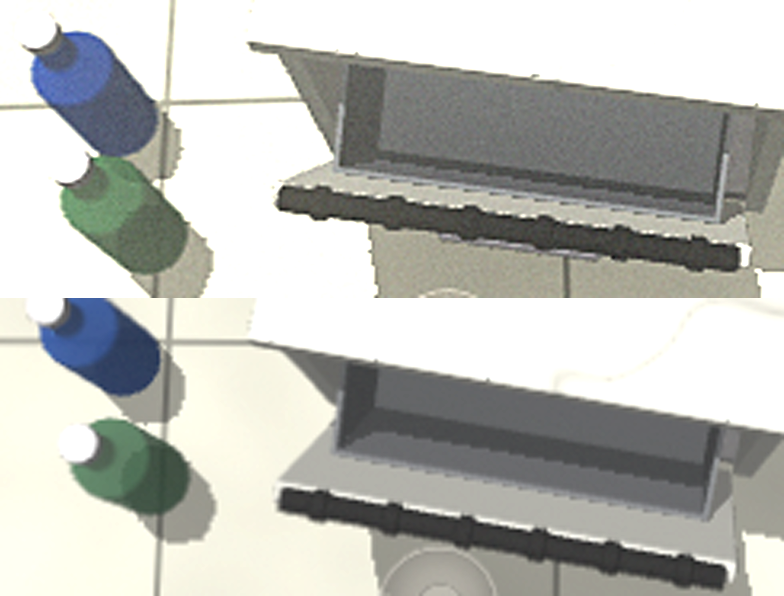

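The crop confirms the green bottle in front at the left end, beside rib 1. All six ribs show in both views, at crop x of about 320 to 697 in the scene half. Next I'll segment the strip and triangulate it.

```bash
cat > h.py <<'E'
import cv2, numpy as np
from workcell import vision
def ray(cam,p):
    f,k=cam["mtx"][0,0],cam["k1"]; d=np.array([(p[0]-cam["mtx"][0,2])/f,(p[1]-cam["mtx"][1,2])/cam["mtx"][1,1]]); u=d.copy()
    for _ in range(20): u=d/(1+k*(u@u))
    T=cam["T"]; v=T[:3,:3]@np.r_[u,1]; return T[:3,3],v/np.linalg.norm(v)
def tri(rays):
    A=sum(np.eye(3)-np.outer(d,d) for _,d in rays); b=sum((np.eye(3)-np.outer(d,d))@o for o,d in rays)
    X=np.linalg.solve(A,b); return X,[np.linalg.norm(np.cross(X-o,d)) for o,d in rays]
def strip(img,box,th):
    """rib pixel positions (left to right) from the width profile of the dark bar, and its ends"""
    x0,y0,x1,y1=box; s=4
    g=cv2.resize(img[y0:y1,x0:x1].max(2),None,fx=s,fy=s,interpolation=cv2.INTER_CUBIC)
    n,l,st,_=cv2.connectedComponentsWithStats((g<th).astype(np.uint8)); i=1+np.argmax(st[1:,4])
    ys,xs=np.where(l==i); P=np.c_[xs,ys].astype(np.float32)
    vx,vy,cx,cy=cv2.fitLine(P,cv2.DIST_HUBER,0,.01,.01).ravel()
    if vx<0: vx,vy=-vx,-vy
    t=(P-[cx,cy])@[vx,vy]; w=np.bincount((t-t.min()).astype(int)).astype(float)
    toim=lambda t:((np.array([cx,cy])+t*np.array([vx,vy])+.5)/s-.5+[x0,y0])
    return toim(t.min()),toim(t.max()),w,lambda k:toim(k+.5+t.min())
def ribs(w):
    L=len(w); sm=cv2.GaussianBlur(w[:,None],(1,9),2).ravel(); best=None
    # evenly spaced peaks: pitch 50 of 306 mm
    c=np.array([np.argmax(sm[max(0,int(k-8)):int(k+9)])+max(0,int(k-8)) for k in L*(28+50*np.arange(6))/306.])
    ref=[]
    for k in c:
        a=np.arange(max(0,k-10),min(L,k+11)); q=np.clip(sm[a]-np.median(sm),0,None); ref.append((a*q).sum()/q.sum())
    return np.array(ref)
E
python3 - <<'E'
from h import *
R={}
for n,box in (("scene",(180,205,342,245)),("top",(185,202,342,243))):
    im=cv2.imread(f"pics/{n}0.png"); cam=vision.camera_model(n)
    a,b,w,f=strip(im,box,38); r=ribs(w); print(n,a.round(1),b.round(1),len(w),np.median(w),r.round(1),np.diff(r).round(1))
    R[n]=[ray(cam,p) for p in [a,b]+[f(k) for k in r]]
for p,q in zip(*R.values()):
    X,e=tri([p,q]); print(X.round(4),np.round(e,4))
# bottle & cap & dish rough
E
```

```text
scene [186.5 219. ] [330.5 234.7] 580 25.0 [  nan   nan 245.2 335.2 425.8 531.7] [  nan   nan  90.   90.6 105.9]
top [192.6 212.2] [330.8 237. ] 562 28.0 [ 47.3 139.4 232.9 326.6 417.4 508. ] [92.1 93.5 93.7 90.8 90.6]
[0.5586 0.2333 0.2144] [0.0006 0.0006]
[ 0.5039 -0.074   0.2551] [0.0004 0.0004]
[nan nan nan] [nan nan]
[nan nan nan] [nan nan]
[0.5356 0.1006 0.2288] [0.0012 0.0012]
[0.5262 0.0509 0.2385] [0.0004 0.0004]
[0.5174 0.003  0.2465] [0.001 0.001]
[ 0.5091 -0.0484  0.2485] [0.0023 0.0023]h.py:27: RuntimeWarning: invalid value encountered in scalar divide
  a=np.arange(max(0,k-10),min(L,k+11)); q=np.clip(sm[a]-np.median(sm),0,None); ref.append((a*q).sum()/q.sum())
```

```bash
python3 - <<'E'
from h import *
im=cv2.imread("pics/scene0.png"); 
g=im.max(2); print(g[212:246:1,260]); print(g[205:240,200])
cams={n:vision.camera_model(n) for n in("scene","top")}
T=strip(cv2.imread("pics/top0.png"),(185,202,342,243),38); rt=ribs(T[2])
for th in (26,29,32,35):
    a,b,w,f=strip(im,(180,205,342,245),th); r=ribs(w); print(th,a.round(1),b.round(1),np.median(w),r.round(1))
    X=np.array([tri([ray(cams["scene"],f(k)),ray(cams["top"],T[3](m))])[0] for k,m in zip(r,rt)]); print(X.round(4).tolist())
E
```

```text
[ 65  54  78  97  61 124 115 115 123 117  59  31  31  38  31  38  36  28
  31 114  71 100  99  95  97  97  98  98  94  98 100 100  97  98]
[198 148 112 120 122 122 128 133  36  52  46  47  45  46  47  45  44  36
  41 204 182 183 184 184 186 186 184 183 184 174 184 185 184 181 182]
26 [293.8 226.4] [304.3 229. ] 3.0 [ 5.1  5.1 29.5 34.6 34.6 34.6]
[[0.4347, 0.0546, 0.7872], [0.4627, 0.0524, 0.6272], [0.4839, 0.0367, 0.4895], [0.5072, 0.0167, 0.3378], [0.5146, -0.0068, 0.2732], [0.5017, -0.0277, 0.3261]]
29 [266.9 230.5] [295.4 234.1] 5.0 [ 5.5 23.7 62.  75.1 78.1 97.7]
[[0.4706, 0.089, 0.5893], [0.4982, 0.0834, 0.42], [0.5138, 0.0599, 0.3046], [0.5265, 0.035, 0.2046], [0.518, 0.0092, 0.2285], [0.4965, -0.0167, 0.3296]]
32 [229.5 225.9] [330.  236.3] 8.0 [  nan   nan 161.9 230.3 298.  358.1]
[[nan, nan, nan], [nan, nan, nan], [0.5288, 0.0762, 0.2368], [0.5247, 0.0333, 0.221], [0.5184, -0.0095, 0.2185], [0.5105, -0.0496, 0.2281]]
35 [206.4 222.3] [330.4 234.7] 17.0 [  nan   nan 211.3 292.  360.2 450.2]
[[nan, nan, nan], [nan, nan, nan], [0.535, 0.0889, 0.2195], [0.5266, 0.0415, 0.226], [0.5181, -0.0011, 0.2372], [0.5092, -0.0482, 0.2476]]h.py:27: RuntimeWarning: invalid value encountered in scalar divide
  a=np.arange(max(0,k-10),min(L,k+11)); q=np.clip(sm[a]-np.median(sm),0,None); ref.append((a*q).sum()/q.sum())
```

>>> arm_command(gripper=[0,0,0,0,0], slide=[[0,0,-4],[0,0,-8],[3,0,-12],[-2,0,-12],[-6,0,-12]], turn=[[0,0,0],[0,0,0],[0,0,10],[0,0,20],[0,0,30]])

```text
clock: 0.72
position: [0.3315, 0.5332, 0.3515]
tool_rot: [3.141, 0.0, 2.154]
force: [0.6, 0.5, -0.5]
grip_width: -0.0002
```

```bash
python3 - <<'E'
from h import *
im=cv2.imread("pics/scene0.png"); 
cams={n:vision.camera_model(n) for n in("scene","top")}
for tt,th in ((38,56),(45,62),(52,68)):
    T=strip(cv2.imread("pics/top0.png"),(185,202,342,243),tt); rt=ribs(T[2])
    S=strip(im,(180,205,342,245),th); r=ribs(S[2]); print(th,S[0].round(1),S[1].round(1),np.median(S[2]),r.round(1),np.median(T[2]),rt.round(1))
    Q=[tri([ray(cams["scene"],S[3](k)),ray(cams["top"],T[3](m))]) for k,m in zip(r,rt)]
    X=np.array([q[0] for q in Q]);t=np.arange(6);p=np.polyfit(t,X,1); print(X.round(4).tolist(),[round(q[1][0],4) for q in Q],p.round(4).tolist(),np.linalg.norm(p[0]))
E
```

```text
56 [186.5 216.2] [330.9 235.6] 33.0 [ 52.4 147.1 239.7 335.  429.5 529.8] 28.0 [ 47.3 139.4 232.9 326.6 417.4 508. ]
[[0.5508, 0.2, 0.2451], [0.5425, 0.1503, 0.2448], [0.5339, 0.1008, 0.2463], [0.5255, 0.051, 0.2467], [0.5174, 0.0023, 0.246], [0.5095, -0.0478, 0.243]] [np.float64(0.0005), np.float64(0.0005), np.float64(0.0004), np.float64(0.0006), np.float64(0.0004), np.float64(0.0014)] [[-0.0083, -0.0495, -0.0002], [0.5507, 0.1999, 0.2458]] 0.05020668088706333
62 [186.4 216.2] [331.  235.7] 33.0 [ 52.3 147.6 243.3 335.1 429.6 530. ] 29.0 [ 48.4 139.8 234.1 323.8 418.2 509.3]
[[0.5505, 0.1997, 0.2459], [0.5424, 0.1502, 0.2448], [0.5339, 0.0998, 0.2452], [0.5258, 0.0519, 0.2452], [0.5172, 0.0023, 0.2465], [0.5092, -0.048, 0.2436]] [np.float64(0.0003), np.float64(0.0006), np.float64(0.0003), np.float64(0.0002), np.float64(0.0005), np.float64(0.0012)] [[-0.0083, -0.0494, -0.0002], [0.5506, 0.1996, 0.2456]] 0.05013037903665935
68 [186.3 216.2] [331.  235.7] 34.0 [ 53.3 145.5 243.7 336.4 429.9 530.1] 30.0 [ 48.7 141.1 234.8 328.  419.2 512.4]
[[0.5506, 0.1998, 0.2456], [0.5421, 0.1505, 0.2468], [0.5338, 0.0998, 0.2455], [0.5252, 0.0508, 0.247], [0.517, 0.0023, 0.2472], [0.5088, -0.0484, 0.2454]] [np.float64(0.0005), np.float64(0.0002), np.float64(0.0003), np.float64(0.0005), np.float64(0.0006), np.float64(0.0004)] [[-0.0084, -0.0496, 0.0001], [0.5505, 0.1997, 0.2461]] 0.05026342244457086
```

```bash
cat > g.py <<'E'
import sys, numpy as np
from workcell import bot
from scipy.spatial.transform import Rotation as Ro
RIB1=np.array([.5506,.1998,.246]); Y=np.array([.0083,.0495,0]); Y/=np.linalg.norm(Y); LEAN=.47
Xb=np.array([Y[1],-Y[0],0]); H=-np.sin(LEAN)*Xb+np.cos(LEAN)*np.array([0,0,1])
Rt=np.c_[Y,np.cross(-H,Y),-H]@Ro.from_euler("y",-15,degrees=True).as_matrix()
EDGE=np.array([.011,0,0])
def target(s,h):  # s mm past rib1 along run, h mm of trailing edge above rib tops
    return RIB1-Y*s/1e3+H*(11.5+h)/1e3-Rt@EDGE
def state():
    o=bot.observe(); R=Ro.from_euler("xyz",o["tool_rot"]).as_matrix(); p=o["position"]
    e=p+Rt@EDGE-RIB1
    print("t",round(o["clock"],2),"s %.1f h %.1f across %.1f"%(-e@Y*1e3,e@H*1e3-11.5,e@Xb*1e3),"F along,H,Xb",[round(float(o["force"]@v),2) for v in(-Y,H,np.cross(H,Y))],"w",o["grip_width"])
    return p,R
def go(s,h):
    p,R=state(); print("slide cm",(R.T@(target(s,h)-p)*100).round(2),"turn deg",Ro.from_matrix(R.T@Rt).as_rotvec(degrees=True).round(2),"target",target(s,h).round(4))
if __name__=="__main__": go(float(sys.argv[1]),float(sys.argv[2]))
E
python3 g.py -18 50
```

```text
t 0.72 s -303.2 h 202.5 across -269.9 F along,H,Xb [-0.57, -0.71, -0.25] w -0.00022979618207182408
slide cm [-37.37  -1.71   4.82] turn deg [-20.04 -24.14  45.42] target [0.5231 0.2119 0.3034]
```

>>> arm_command(gripper=[0,0,0,0,0], slide=[[-4,0,0],[-8,0,0],[-12,0,0],[-16,0,0],[-20,-1,0]], turn=[[-3,-4,7],[-6,-8,14],[-9,-11,21],[-12,-14,27],[-15,-18,34]])

```text
clock: 1.35
position: [0.4341, 0.3604, 0.3513]
tool_rot: [2.795, 0.215, 1.515]
force: [0.5, 0.4, 0.2]
grip_width: 0.0002
```

```bash
python3 g.py -18 50
```

```text
t 1.35 s -149.7 h 143.6 across -140.2 F along,H,Xb [-0.48, -0.01, -0.46] w 0.00016213731558700192
slide cm [-12.97   6.51  10.58] turn deg [-4.93 -6.13 11.43] target [0.5231 0.2119 0.3034]
```

>>> arm_command(gripper=[0,0,0,0,0], slide=[[-4,1.5,1],[-8,3.5,4],[-11,5,7.5],[-13,6.5,10.6],[-13,6.5,10.6]], turn=[[-2,-3,5],[-4,-5,9],[-5,-6,11.4],[-5,-6.1,11.4],[-5,-6.1,11.4]])

```text
clock: 1.98
position: [0.5232, 0.2108, 0.3019]
tool_rot: [2.66, 0.235, 1.286]
force: [-0.0, -0.2, 0.5]
grip_width: 0.0002
```

```bash
python3 - <<'E'
from g import *; from workcell import vision; import cv2
go(-18,50)
for n in("wrist","scene"): cv2.imwrite(f"pics/{n}1.png",vision.grab_frame(n))
state()
E
```

```text
t 1.98 s -16.9 h 48.5 across -27.5 F along,H,Xb [0.18, 0.47, -0.23] w 0.00019857119196137226
slide cm [ 0.07  0.04 -0.17] turn deg [-0.1   0.07  0.16] target [0.5231 0.2119 0.3034]
t 2.08 s -19.7 h 49.9 across -28.6 F along,H,Xb [-1.1, 0.34, -0.07] w 2.8923817711259467e-05
```

View pics/wrist1.png

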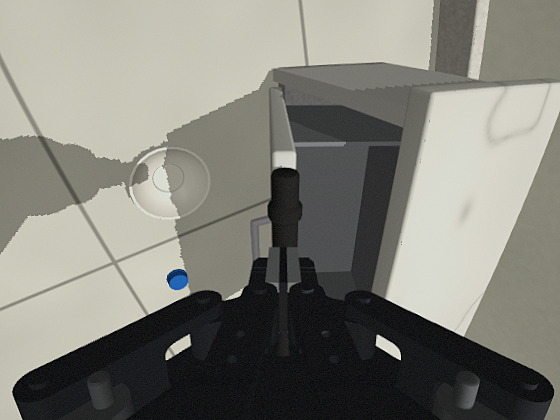

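>>> arm_command(gripper=[0,0,0,0,0], slide=[[0.4,0,1.5],[0.78,0,2.9],[1.06,0,4],[1.06,0,4],[1.06,0,4]], turn=[[0,0,0],[0,0,0],[0,0,0],[0,0,0],[0,0,0]])

```text
clock: 2.7
position: [0.5412, 0.2104, 0.2661]
tool_rot: [2.659, 0.233, 1.289]
force: [0.4, -0.2, -0.5]
grip_width: -0.0001
```

```bash
sed -i 's/e@Xb\*1e3)/e@np.cross(H,Y)*-1e3)/' g.py; python3 - <<'E'
from g import *; from workcell import vision; import cv2
f=[];hh=[]
for i in range(4):
    im=vision.grab_frame("wrist"); state()
cv2.imwrite("pics/wrist2.png",im); go(-18,0)
a=vision.grab_frame("scene"); b=vision.grab_frame("top")
cv2.imwrite("pics/c2.png",np.hstack([cv2.resize(im[100:380,140:420],(400,400)),cv2.resize(a[140:240,150:250],(400,400))]))
E
```

```text
t 2.75 s -19.6 h 8.7 across -0.7 F along,H,Xb [0.67, 0.71, -0.7] w -0.0001748562663802892
t 2.8 s -19.7 h 8.8 across -0.6 F along,H,Xb [-0.43, 0.01, 0.01] w 9.97371618664423e-05
t 2.85 s -19.7 h 8.8 across -0.6 F along,H,Xb [0.96, 0.12, -0.07] w 0.00017310456104159693
t 2.9 s -19.7 h 8.7 across -0.7 F along,H,Xb [-0.59, -0.29, 0.2] w -2.9137961618548657e-05
t 2.9 s -19.7 h 8.7 across -0.7 F along,H,Xb [-0.59, -0.29, 0.2] w -2.9137961618548657e-05
slide cm [0.06 0.07 0.89] turn deg [-0.01 -0.19  0.26] target [0.5454 0.2081 0.2588]
```

View pics/c2.png

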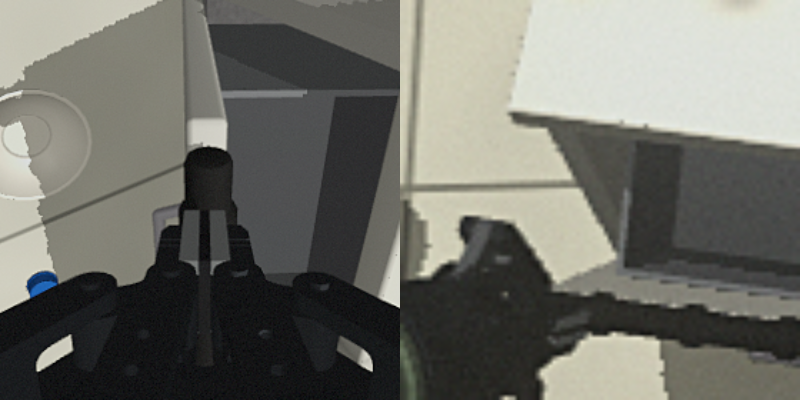

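>>> arm_command(gripper=[0,0,0,0], slide=[[0.1,0.07,0.4],[0.2,0.07,0.7],[0.26,0.07,0.96],[0.26,0.07,0.96]], turn=[[0,0,0],[0,0,0],[0,0,0],[0,0,0]])

```text
clock: 3.5
position: [0.5463, 0.2095, 0.2572]
tool_rot: [2.659, 0.233, 1.289]
force: [-0.6, 0.1, -0.1]
grip_width: 0.0004
```

```bash
cat > avg.py <<'E'
from g import *; from workcell import vision
import cv2,sys
n=int(sys.argv[1]) if len(sys.argv)>1 else 8
F=[]
for i in range(n):
    im=vision.grab_frame("wrist"); F.append(bot.observe()["force"])
F=np.array(F); print("mean F run,H,across",[round(float(F.mean(0)@v),2) for v in(-Y,H,np.cross(H,Y))],"sd",F.std(0).round(2)); state()
E
python3 avg.py
```

```text
mean F run,H,across [0.12, 0.06, 0.17] sd [0.37 0.45 0.53]
t 3.9 s -19.6 h -1.4 across -0.1 F along,H,Xb [-0.52, 0.69, 0.01] w 0.0004189475216207672
```

>>> arm_command(gripper=[0,0], slide=[[0.05,0,0.19],[0.05,0,0.19]], turn=[[0,0,0],[0,0,0]])

```text
clock: 4.15
position: [0.5472, 0.2095, 0.2556]
tool_rot: [2.659, 0.233, 1.289]
force: [-0.2, 0.1, 1.5]
grip_width: 0.0003
```

```bash
python3 avg.py
```

```text
mean F run,H,across [-0.41, 0.97, 0.18] sd [0.46 0.45 0.5 ]
t 4.55 s -19.6 h -3.4 across -0.1 F along,H,Xb [-0.08, 1.37, -0.01] w -4.4129003303444056e-05
```

>>> arm_command(gripper=[0,0], slide=[[0.05,0,0.19],[0.05,0,0.19]], turn=[[0,0,0],[0,0,0]])

```text
clock: 4.8
position: [0.548, 0.2093, 0.2538]
tool_rot: [2.659, 0.233, 1.289]
force: [-1.1, 0.5, 2.5]
grip_width: -0.0002
```

```bash
python3 avg.py
```

```text
mean F run,H,across [-0.69, 2.27, 0.46] sd [0.15 0.43 0.46]
t 5.2 s -19.6 h -5.4 across -0.1 F along,H,Xb [-0.1, 2.1, 0.71] w -4.507472925909102e-05
```

>>> arm_command(gripper=[0,0,0,0,0], slide=[[-0.48,0,0.13],[-0.97,0,0.26],[-1.45,0,0.39],[-1.93,0,0.52],[-2.41,0,0.65]], turn=[[0,0,0],[0,0,0],[0,0,0],[0,0,0],[0,0,0]])

```text
clock: 5.82
position: [0.5439, 0.1839, 0.2538]
tool_rot: [2.659, 0.233, 1.289]
force: [-0.4, 2.2, 1.2]
grip_width: 0.0004
```

```bash
python3 avg.py 6
```

```text
mean F run,H,across [1.18, 2.43, -0.11] sd [0.5  0.44 0.32]
t 6.12 s 5.7 h -5.6 across -0.0 F along,H,Xb [1.43, 2.87, 0.16] w 0.00017930879796879525
```

>>> arm_command(gripper=[0,0,0,0,0], slide=[[-0.48,0,0.13],[-0.97,0,0.26],[-1.45,0,0.39],[-1.93,0,0.52],[-2.41,0,0.65]], turn=[[0,0,0],[0,0,0],[0,0,0],[0,0,0],[0,0,0]])

```text
clock: 6.75
position: [0.54, 0.1597, 0.2538]
tool_rot: [2.659, 0.233, 1.289]
force: [0.0, 2.5, 1.3]
grip_width: 0.0001
```

>>> arm_command(gripper=[0,0,0,0,0], slide=[[-0.39,0,0.1],[-0.77,0,0.21],[-1.16,0,0.31],[-1.55,0,0.41],[-1.84,0,0.49]], turn=[[0,0,0],[0,0,0],[0,0,0],[0,0,0],[0,0,0]])

```text
clock: 7.38
position: [0.5369, 0.1409, 0.2539]
tool_rot: [2.659, 0.233, 1.289]
force: [-2.1, 2.8, 3.5]
grip_width: -0.0001
```

```bash
python3 avg.py 6; python3 - <<'E'
from workcell import vision
import cv2,numpy as np
a=vision.grab_frame("scene");b=vision.grab_frame("top"); cv2.imwrite("pics/s3.png",a)
w=vision.grab_frame("wrist")
cv2.imwrite("pics/c3.png",np.hstack([cv2.resize(w[100:380,140:420],(400,400)),cv2.resize(a[170:250,160:240],(400,400),interpolation=cv2.INTER_CUBIC)]))
E
```

```text
mean F run,H,across [0.28, 3.18, -0.36] sd [0.48 1.11 0.67]
t 7.67 s 49.8 h -5.7 across 0.2 F along,H,Xb [1.23, 2.55, -0.46] w 0.00015734991752458345
```

View pics/c3.png

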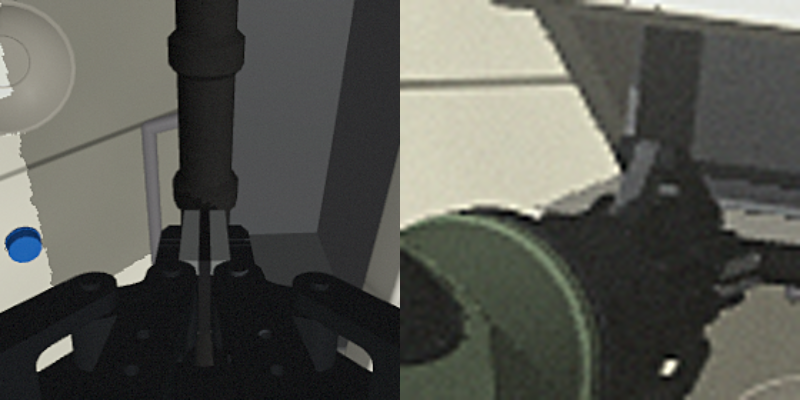

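Wrist view: the tip sits on the bar just past rib 2 (crop (205,190)), with rib 1 behind it at (205,50). It is centred on the strip, and the force is about 3 N. I'll carry on with the run.

>>> arm_command(gripper=[0,0,0,0,0], slide=[[-0.48,0,0.13],[-0.97,0,0.26],[-1.45,0,0.39],[-1.93,0,0.52],[-2.41,0,0.65]], turn=[[0,0,0],[0,0,0],[0,0,0],[0,0,0],[0,0,0]])

```text
clock: 8.45
position: [0.5329, 0.1163, 0.2538]
tool_rot: [2.659, 0.233, 1.289]
force: [-1.4, 2.3, 2.6]
grip_width: 0.0001
```

```bash
python3 avg.py 5
```

```text
mean F run,H,across [0.97, 2.13, 0.07] sd [0.41 0.69 0.54]
t 8.7 s 74.7 h -5.8 across 0.2 F along,H,Xb [1.0, 2.67, 0.12] w -0.00024391789354016608
```

>>> arm_command(gripper=[0,0,0,0,0], slide=[[-0.39,0,0.1],[-0.77,0,0.21],[-1.16,0,0.31],[-1.35,0,0.36],[-1.45,0,0.39]], turn=[[0,0,0],[0,0,0],[0,0,0],[0,0,0],[0,0,0]])

```text
clock: 9.32
position: [0.5306, 0.1019, 0.2538]
tool_rot: [2.659, 0.232, 1.29]
force: [-0.9, 3.5, 2.3]
grip_width: -0.0003
```

```bash
python3 avg.py 5
```

```text
mean F run,H,across [-3.06, 3.04, 0.16] sd [0.32 0.41 0.62]
t 9.57 s 89.3 h -5.8 across 0.4 F along,H,Xb [-2.58, 3.28, 0.45] w -0.00027487713527849406
```

>>> arm_command(gripper=[0,0,0,0,0], slide=[[-0.48,0,0.13],[-0.97,0,0.26],[-1.45,0,0.39],[-1.93,0,0.52],[-2.41,0,0.65]], turn=[[0,0,0],[0,0,0],[0,0,0],[0,0,0],[0,0,0]])

```text
clock: 10.2
position: [0.5265, 0.0767, 0.2537]
tool_rot: [2.659, 0.233, 1.289]
force: [-0.4, 0.8, 2.6]
grip_width: 0.0002
```

>>> arm_command(gripper=[0,0,0,0,0], slide=[[-0.48,0,0.13],[-0.97,0,0.26],[-1.45,0,0.39],[-1.93,0,0.52],[-2.41,0,0.65]], turn=[[0,0,0],[0,0,0],[0,0,0],[0,0,0],[0,0,0]])

```text
clock: 10.82
position: [0.5227, 0.0525, 0.2537]
tool_rot: [2.659, 0.232, 1.29]
force: [-1.8, 3.3, 1.9]
grip_width: -0.0001
```

```bash
python3 avg.py 5
```

```text
mean F run,H,across [-0.25, 3.35, -0.25] sd [0.56 0.72 0.66]
t 11.07 s 139.6 h -6.0 across 0.6 F along,H,Xb [0.04, 3.75, -1.46] w -0.00033825787782558247
```

>>> arm_command(gripper=[0,0,0,0,0], slide=[[-0.49,0,0.11],[-0.98,0,0.23],[-1.46,0,0.36],[-1.94,0,0.49],[-2.42,0,0.62]], turn=[[0,0,0],[0,0,0],[0,0,0],[0,0,0],[0,0,0]])

```text
clock: 11.7
position: [0.5184, 0.0275, 0.2539]
tool_rot: [2.659, 0.233, 1.289]
force: [-0.4, 1.2, 1.5]
grip_width: -0.0002
```

>>> arm_command(gripper=[0,0,0,0,0], slide=[[-0.48,0,0.13],[-0.97,0,0.26],[-1.45,0,0.39],[-1.93,0,0.52],[-2.41,0,0.65]], turn=[[0,0,0],[0,0,0],[0,0,0],[0,0,0],[0,0,0]])

```text
clock: 12.32
position: [0.5145, 0.0031, 0.2539]
tool_rot: [2.659, 0.232, 1.29]
force: [-1.0, 3.4, 2.5]
grip_width: -0.0004
```

```bash
python3 avg.py 5
```

```text
mean F run,H,across [-0.13, 3.32, 0.09] sd [0.45 0.93 0.69]
t 12.57 s 189.6 h -5.9 across 0.7 F along,H,Xb [0.9, 3.53, 0.67] w 0.00041360393829741613
```

>>> arm_command(gripper=[0,0,0,0,0], slide=[[-0.48,0,0.12],[-0.97,0,0.25],[-1.45,0,0.37],[-1.93,0,0.5],[-2.41,0,0.63]], turn=[[0,0,0],[0,0,0],[0,0,0],[0,0,0],[0,0,0]])

```text
clock: 13.2
position: [0.5104, -0.0217, 0.254]
tool_rot: [2.659, 0.233, 1.289]
force: [-1.1, 1.5, 2.1]
grip_width: 0.0002
```

>>> arm_command(gripper=[0,0,0,0,0], slide=[[-0.48,0,0.13],[-0.97,0,0.26],[-1.45,0,0.39],[-1.93,0,0.52],[-2.41,0,0.65]], turn=[[0,0,0],[0,0,0],[0,0,0],[0,0,0],[0,0,0]])

```text
clock: 13.82
position: [0.5065, -0.0461, 0.254]
tool_rot: [2.659, 0.232, 1.29]
force: [-0.6, 3.3, 2.3]
grip_width: -0.0004
```

```bash
python3 avg.py 5
```

```text
mean F run,H,across [0.19, 3.02, -0.11] sd [0.56 0.81 0.28]
t 14.07 s 239.5 h -5.9 across 1.0 F along,H,Xb [0.66, 3.25, -0.33] w 0.00022591476953665339
```

>>> arm_command(gripper=[0,0,0,0,0], slide=[[-0.48,0,0.13],[-0.97,0,0.26],[-1.45,0,0.39],[-1.83,0,0.49],[-1.83,0,0.49]], turn=[[0,0,0],[0,0,0],[0,0,0],[0,0,0],[0,0,0]])

```text
clock: 14.7
position: [0.5032, -0.0653, 0.2539]
tool_rot: [2.659, 0.233, 1.289]
force: [-1.7, -2.2, 2.6]
grip_width: 0.0002
```

```bash
python3 avg.py 5; python3 - <<'E'
from workcell import vision
import cv2,numpy as np
a=vision.grab_frame("top");w=vision.grab_frame("wrist")
cv2.imwrite("pics/c4.png",np.hstack([cv2.resize(w[100:380,140:420],(400,400)),cv2.resize(a[170:270,250:350],(400,400),interpolation=cv2.INTER_CUBIC)]))
E
```

```text
mean F run,H,across [1.29, 2.52, -0.16] sd [0.21 0.49 0.19]
t 14.95 s 258.2 h -6.0 across 1.0 F along,H,Xb [0.89, 2.57, -0.44] w -1.5396257835949158e-05
```

View pics/c4.png

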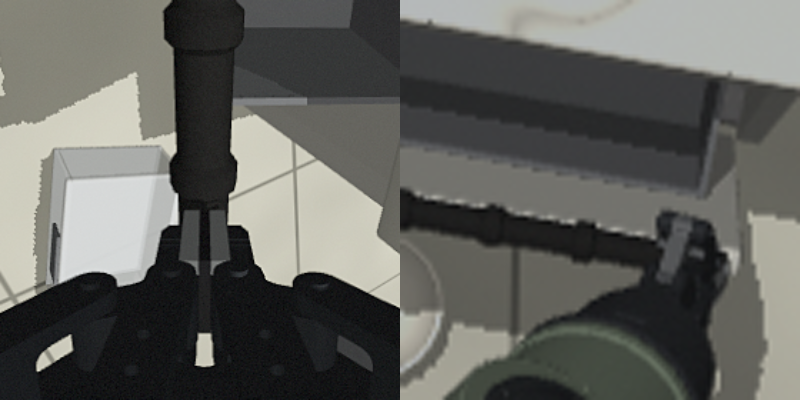

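The wrist view shows the tip past rib 6 (crop (205,170)), with rib 5 behind it at (205,25). The run is complete, so I'll lift away.

>>> arm_command(gripper=[0,0,0,0,0], slide=[[-0.26,0,-0.97],[-1,0,-3.9],[-2,0,-7.5],[-2.6,0,-10],[-2.6,0,-10]], turn=[[0,0,0],[0,0,0],[0,0,0],[0,0,0],[0,0,0]])

```text
clock: 15.68
position: [0.4575, -0.0559, 0.3477]
tool_rot: [2.657, 0.229, 1.29]
force: [1.0, -0.1, 0.1]
grip_width: -0.0001
```

```bash
python3 avg.py 5; python3 - <<'E'
from h import *
for n in("scene","top"):
    a=vision.grab_frame(n); cv2.imwrite(f"pics/{n}9.png",a)
    b=cv2.imread(f"pics/{n}0.png")
    for k,im in(("before",b),("after",a)):
        hsv=cv2.cvtColor(im,cv2.COLOR_BGR2HSV); out=[]
        for lo,hi,x in(((45,60,30),(85,255,200),slice(90,170)),((100,150,60),(130,255,255),slice(280,330))):
            m=cv2.inRange(hsv,lo,hi)[:,x][100 if n=="top" else 120:300]; M=cv2.moments(m,True); out+= [round(M["m10"]/M["m00"],1),round(M["m01"]/M["m00"],1)]
        # upper dark-edge row of the strip at fixed columns left of the arm
        g=im.max(2).astype(int); out.append([205+int(np.argmax(g[205:245,c]<60)) for c in(195,210,225,240)])
        print(n,k,out)
v=[cv2.imread(f"pics/{n}9.png")[140:320,90:440] for n in("scene","top")]
cv2.imwrite("pics/end.png",cv2.resize(np.vstack(v),(560,576)))
E
```

```text
mean F run,H,across [0.24, -0.15, 0.12] sd [0.45 0.28 0.62]
t 15.93 s 257.7 h 96.9 across 1.0 F along,H,Xb [0.71, -0.82, 0.35] w -0.0004328832184572601
scene before [44.7, 99.0, 25.0, 160.6, [214, 205, 205, 205]]Traceback (most recent call last):
  File "<stdin>", line 8, in <module>
ZeroDivisionError: float division by zero
```

>>> arm_command(gripper=[0,0,0,0,0], slide=[[-5,-2,-2],[-10,-4,-4],[-15,-6,-5],[-20,-8,-6],[-24,-9,-6]], turn=[[0,0,0],[0,0,0],[0,0,0],[0,0,0],[0,0,0]])

```text
clock: 16.6
position: [0.3763, -0.139, 0.3825]
tool_rot: [2.673, 0.214, 1.294]
force: [-0.4, 0.4, -0.2]
grip_width: -0.0002
```

```bash
python3 - <<'E'
from h import *
for n in("scene","top"):
    a=vision.grab_frame(n); cv2.imwrite(f"pics/{n}9.png",a)
    b=cv2.imread(f"pics/{n}0.png")
    print(n,"diff px in task area",[(int((cv2.absdiff(a,b).max(2)[y0:y1,x0:x1]>40).sum()),k) for k,(x0,y0,x1,y1) in dict(bottle=(112,185,165,245),strip=(180,202,340,245),dishcap=(215,242,320,292),box=(350,215,430,295)).items()])
v=[cv2.imread(f"pics/{n}9.png")[130:330,90:440] for n in("scene","top")]
cv2.imwrite("pics/end.png",cv2.resize(np.vstack(v),(510,583)))
E
```

```text
scene diff px in task area [(0, 'bottle'), (0, 'strip'), (0, 'dishcap'), (639, 'box')]
top diff px in task area [(0, 'bottle'), (0, 'strip'), (0, 'dishcap'), (13, 'box')]
```

View pics/end.png

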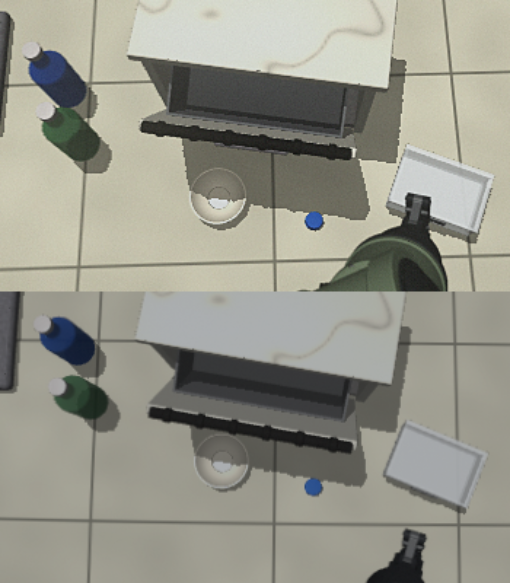

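The end picture shows the strip, front, bottle, dish and cap unchanged (zero differing pixels). The lunch box is also in place; its differing pixels come from the gripper in front of it. The arm is clear, so I'm handing in.

```bash
python3 -c "
from workcell import job_done; print(job_done())"
```

```text
the job is handed in; nothing more can be done
None
```

I ran the closed fingertips along the black strip from the green-bottle end (rib 1) past rib 6, then lifted clear. The job was handed in at about 16.7 s of the 38 s allowed.

- **Pressure on the strip:** the averaged force along the front's height was 2 to 3.5 N, which by the given spring rate is about 2 to 5 mm of the 12 mm travel. After lifting off, it read zero within noise.
- **What stayed put:** before-and-after pictures show no changed pixels at the strip and front, bottle, dish or cap in either view. At the lunch box the pixels differ (639 in the scene view, 13 in the top view). That comes from the gripper in front of it, and the box looks unmoved in the top view.
- **What disagreed:** the fingertip's contact edge lay roughly 8 mm further along than I had assumed from the 22 mm pads. The run still began just outside rib 1 and ended past rib 6, as the wrist pictures show.
- **What I did not check:** I didn't take a reading on top of every rib. That each one was touched follows from the tip height, which stayed below the rib tops all along, and from the forces and wrist pictures.

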